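# Rack an amplifier module and set its cooling-air valve

## Task

Take the aluminium module that leans in the inspection cradle and stand it on its lower edge, all the way down, in the one empty slot of the three-slot cooling rack, and let go of it. Then set the cooling air: turn the valve's handwheel clockwise (seen from above) until it is closed against its stop, then open it again by exactly two full turns. Finish while still gripping the wheel's upright handle, holding the wheel still there, and leave everything else on the bench where it is.

Things in the scene. Friction and masses are not known exactly. Their poses are not given: they have to be found in the camera images.
- module: flat aluminium module, a plate 110 mm long (own x), 12 mm thick (y), 90 mm tall (z), about 0.2 kg; origin at the centre of its lower 110 x 12 mm edge, z towards its upper edge. It starts in the cradle, leaning 0.4 rad off vertical with its upper edge towards its own +y side; its upper 45 mm are free on both faces.
- cradle: low dark steel inspection cradle, fixed, base 120 x 85 mm; origin on the bench, below the module's lower-edge centre (22 mm up); own x along the module. A rest 40 mm high (along the slope) backs the module's +y face, a 12 mm lip stands 2 mm before its other face; the module lifts out along its slope.
- rack: cooling rack, fixed: grey base 140 (x) x 185 (y) x 8 mm, three slots along own x at y = -55, 0, +55 mm; origin at the centre of its underside, on the bench. Each slot is 16 mm wide between black ribs (8 mm thick, 110 mm long, tops 38 mm above the bench) and 116 mm long between end stops (tops 20 mm above the bench); slot floor 8 mm above the bench.
- vent: flat air grille in the floor of the one empty slot of the rack: origin at the centre of the slot's floor, x along the slot, y across it, z up. Nothing sticks up from it. The slot may be any of the three.
- valve (a joint): angle of the valve's handwheel in rad, counted through all turns: 0 = closed, against its rigid stop; grows as it opens, counter-clockwise seen from above; one turn = 6.283; opens to 22 at most, starts between 1.5 and 6.5. Friction 0.06 N m (1 to 2 N at the handle); it stays where it is left.
- hub (a point): centre of the grey three-spoke handwheel, on its upright axis, 76 mm above the bench; the rim has 55 mm radius and is 12 mm thick. Turns with the wheel: its own x points from the axis towards the handle.
- handle (a point): middle of the handle: an upright black cylinder 22 mm in diameter, 44 mm tall, 55 mm from the wheel's axis, freely revolving on its pin, so a gripper holding it can keep one orientation round the circle. The point is on its axis, 106 mm above the bench, 22 mm below its top; rim top at 82 mm.
- module_b: another, identical module, a plate 110 mm long (own x), 12 mm thick (y), 90 mm tall (z), about 0.2 kg; origin at the centre of its lower 110 x 12 mm edge, z towards its upper edge. It already stands in a slot of the rack and stays there.
- module_c: another, identical module, a plate 110 mm long (own x), 12 mm thick (y), 90 mm tall (z), about 0.2 kg; origin at the centre of its lower 110 x 12 mm edge, z towards its upper edge. It already stands in a slot of the rack and stays there.
- tape: roll of black tape lying flat, 48 mm across, 18 mm high, near the valve; stays. Origin at the centre of its underside.
- driver: red-handled screwdriver, 170 mm long, lying behind the valve; stays. Origin on its underside.
- meter: yellow multimeter lying flat, 170 x 85 x 38 mm, behind the rack; stays. Origin at the centre of its underside.
- spool: brass wire spool lying flat, 90 mm across, 35 mm high, behind the rack; stays. Origin at the centre of its underside.
- partsbox: open green parts box, 90 x 130 x 50 mm, behind the rack; stays. Origin at the centre of its underside.
- flux: small amber jar, 40 mm across, 70 mm tall, between robot and valve; stays. Origin at the centre of its underside.
- grip: the same upright black handle as a body (22 mm x 44 mm); origin on its axis at its foot, 84 mm above the bench
There are look-alikes about, which are no part of the job. What is shaped like the module but purple or turquoise is not meant.

How it is judged:
By the outcome, as a careful person would: the job done as asked, in the order asked, and still so for the second after the job is handed in, while the arm keeps its last pose, push and grip.
It also fails if it takes over 72 s, if anything falls off the work surface, if the arm or the gripper's body presses on something with over 40 N, if the wrist force passes 120 N, or if a joint passes its speed limit or range.

## Robot

A 7-joint arm with a two-finger parallel gripper is mounted at the origin on the work surface. World frame = base frame: x ahead of the robot, y to its left, z up, the work surface at z = 0. Lengths are in m, angles in rad, forces in N, time in s.
With the tool pointing down it reaches from about 0.4 to 0.85 m from the base axis. Payload 10.4 kg.
Tool frame: the origin (TCP) lies between the finger pads, 19 mm behind the fingertips; this is the grasp point; z points along the fingers, y is the line along which they close (so a half turn about z gives the same grasp; the last joint's range is limited). The gripper opens to 85 mm and grips with 20 to 120 N. Pads are 22 mm wide; open, the fingers measure 114 mm over their backs; the gripper's body (76 mm by 85 mm) begins 54 mm behind the grasp point. The pads swing forward as they close: fully open they stand 13 mm farther back than shut.
Start: joints at [-1.25, 0.332, -0.065, 1.46, 0.022, 1.35, -0.088], TCP at [0.211, 0.588, 0.25] pointing down, gripper open.
Joint ranges: [-2.6, 2.6], [-0.5, 2.12], [-1.47, 1.34], [0.16, 2.42], [-1.27, 4.41], [0.06, 2.06], [-2.6, 2.6]. Speed limits (rad/s): [2.22, 2.22, 2.79, 2.79, 3.14, 3.14, 3.14].

## Interface

Orientations are given as a unit quaternion [x, y, z, w].
In Python, from workcell import manip gives the robot as it stands.
- The arm moves only by the shell command python3 -m jog 'ROWS' [FORCE]. ROWS is a JSON object of lists of equal length, an entry for each row: "offset": the shift along the world's x, y, z in m, a list of three; "yaw": the turn about the world's z in degrees; "jaw": the closure, from 0 (fully open) to 1 (shut). A call has 1 to 20 rows; each row shifts and turns the commanded pose from where the row before left it; what a row does not reach is not made up. A row lasts 1/12 s, in which the tool goes at most 41.7 mm and 7.16 degrees, less where a joint would pass 70% of its speed; a pose out of reach is approached as far as the arm can. A call is refused whole if a number of a shift passes 0.0417 or a number of a turn 7.16, either way. A call with a gripper value outside its range is refused whole. The fingers move at their own pace and stop on an object; FORCE is the grip in N (left out, the last holds). Time passes only in rows, so rows that do not move let the fingers close. It gives the time, the measured TCP pose, the force, the opening and the grip force at its end, in the units of the state.
- manip.get_obs(): the state, without advancing time (a new reading comes with each control period).
- manip.camera(name): name is "scene" or "top" or "wrist"; returns a dict with "frame" (384x512x3 uint8, red, green, blue), "camera_matrix" (3x3 intrinsics, pixels), "distortion" ([k1, k2, p1, p2, k3] as OpenCV has them; the pictures are not rectified), "eye" and "attitude" of the camera in the world; the wrist camera has in their place "hand_eye" (4x4, takes a point from camera to tool coordinates, whose origin is the TCP and whose axes are the flange's). Camera axes: x right, y up, looking along -z (the intrinsics and any distortion apply to the point x, -y, -z); pixel columns grow to the right and rows downward; lengths in m; the calibration is good to about 2 mm. A picture is of the moment at which its call begins: read the wrist's pose just before it. There is no depth.
- manip.hand_in(): hands the job in; it is judged then, once.
Trained networks look in a picture, given as the dict that the camera call returned (one of the last four; its "shot" number tells which), for a name from the list of things; names that differ only in an ending like _2 or _b are one class to them, and where a whole thing is asked for, a point or a joint stands for the part that bears it (a point fixed in the world has none). Each returns a list of dicts, best first, with "score" (0 to 1); they miss things now and then, are a little off and sometimes report something else, mostly with a low value. They report only what shows in the picture. A call takes as long as a camera call. They do not tell look-alikes from the thing itself.
- manip.masks_of(picture, name): "region" (384x512 bool, what is visible of it).
- manip.tip_of(picture, name): "at" ([x, y, z] in m, in world coordinates, good to about 4 mm: a listed point, or the origin of a listed thing).
The state is a dict: "clock": time; "joint_pos": joint angles; "joint_velocities": joint speeds; "tau": joint torques, N m; "position": TCP position; "ee_rot": TCP orientation; "ft_force": force on the tool from outside, world axes, zero at the start; "torque": the same for the moment, N m; "grip_width": opening from 0.0 (shut) to 1.0 (fully open); "grasp_force": force on a finger pad.
Only numpy, scipy, OpenCV 4.12 (cv2) and the standard library are available. Lean on these libraries where they do the work, as an engineer would, in place of code of your own. Each camera call takes 0.05 s, during which the arm holds its last target. There are 200 camera calls.

## Working session

There is one attempt and no reset: what is moved stays moved. The work goes in short steps, Python scripts to look and compute and a shell command to move; the robot and the scene stay as the last step left them, time stands still between calls to the robot, and variables do not carry over. Pictures are saved under pics/ and viewed, at most 10 in all, crops included, and the job is handed in when it is done.

```bash
mkdir -p pics; cat > h.py <<'E'
import numpy as np, cv2
from workcell import manip
from scipy.spatial.transform import Rotation as R
def save(p,n): cv2.imwrite('pics/'+n,cv2.cvtColor(p['frame'],cv2.COLOR_RGB2BGR))
E
python3 - <<'E'
from h import *
o=manip.get_obs(); print({k:np.round(v,3) for k,v in o.items()})
ims=[]
for c in ['scene','top']:
    p=manip.camera(c); ims.append(p['frame']); print(c,{k:np.round(v,3).tolist() for k,v in p.items() if k!='frame'})
    for n in ['module','cradle','rack','vent','hub','handle','tape','flux','driver','grip']:
        print(n,[(round(d['score'],2),np.round(d['at'],3).tolist()) for d in manip.tip_of(p,n)])
    save(p,c+'0.png')
E
```

```text
{'clock': np.float64(0.0), 'joint_pos': array([-1.25 ,  0.333, -0.065,  1.461,  0.022,  1.35 , -0.088]), 'joint_velocities': array([-0.   ,  0.001, -0.   ,  0.002,  0.   , -0.002, -0.001]), 'tau': array([-1.0000e-03, -6.2545e+01,  4.8000e-02, -3.9160e+01,  1.6000e-02,
        1.0000e-02, -0.0000e+00]), 'position': array([0.211, 0.588, 0.249]), 'ee_rot': array([ 0.171,  0.985, -0.001, -0.   ]), 'ft_force': array([0.613, 0.033, 0.308]), 'torque': array([ 0.045,  0.03 , -0.001]), 'grasp_force': np.float64(0.0), 'grip_width': np.float64(1.004)}
scene {'camera_matrix': [[437.411, 0.0, 250.43], [0.0, 437.411, 189.963], [0.0, 0.0, 1.0]], 'distortion': [-0.111, 0.0, 0.0, 0.0, 0.0], 'eye': [1.278, 0.506, 0.945], 'attitude': [0.181, 0.34, 0.825, 0.412], 'shot': 1}
module [(0.95, [0.377, 0.234, 0.003]), (0.89, [0.488, 0.013, 0.008]), (0.79, [0.618, 0.237, 0.007]), (0.57, [0.483, 0.355, 0.023]), (0.55, [0.499, 0.062, 0.007])]
cradle [(0.68, [0.484, 0.353, -0.002])]
rack [(0.8, [0.49, 0.008, 0.001]), (0.71, [0.486, -0.309, 0.076]), (0.69, [0.783, -0.106, -0.0])]
vent []
hub [(0.84, [0.485, -0.307
[... 352 characters left out ...]
, 0.0, 0.0, 0.0], 'eye': [0.532, 0.008, 0.871], 'attitude': [0.032, -0.013, -0.705, 0.708], 'shot': 2}
module [(0.94, [0.501, 0.067, 0.01]), (0.92, [0.482, 0.353, 0.022]), (0.77, [0.616, 0.242, 0.008]), (0.64, [0.488, 0.006, 0.006]), (0.55, [0.375, 0.236, 0.008])]
cradle [(0.92, [0.484, 0.354, -0.0]), (0.58, [0.493, -0.31, 0.075])]
rack [(0.62, [0.492, 0.008, -0.002]), (0.32, [0.514, -0.156, -0.0])]
vent [(0.58, [0.479, -0.044, 0.007])]
hub [(0.65, [0.491, -0.309, 0.074])]
handle [(0.51, [0.516, -0.35, 0.109])]
tape [(0.74, [0.514, -0.156, 0.003]), (0.67, [0.676, -0.262, 0.0])]
flux [(0.52, [0.394, -0.128, 0.001])]
driver [(0.59, [0.677, -0.261, -0.001])]
grip [(0.6, [0.519, -0.353, 0.084])]
```

View pics/scene0.png

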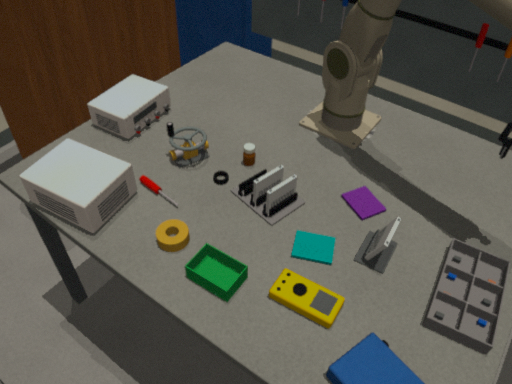

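View pics/top0.png

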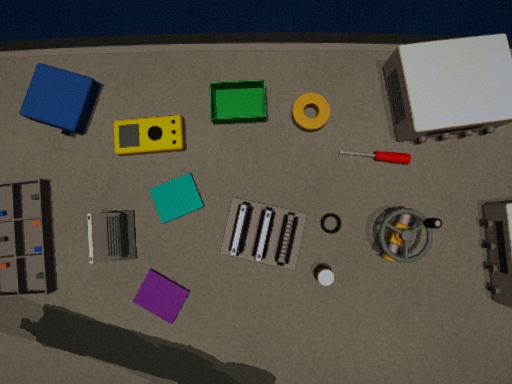

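The scene shows the leaning module at scene (383,240), the rack at (268,192) with its empty slot nearest the wheel, and the handwheel at (188,145) with its handle at (170,130). In the top view the cradle is at (110,237), the rack at (263,233) with the empty slot at (286,238), and the handle at (432,224). I'll refine the poses by fitting silhouettes in both views.

```bash
cat >> h.py <<'E'
from scipy.optimize import minimize
def proj(p,P,o=None):
    if 'eye' in p: Rc=R.from_quat(p['attitude']).as_matrix(); t=np.array(p['eye'])
    else:
        H=np.array(p['hand_eye']); Rt=R.from_quat(o['ee_rot']).as_matrix()
        Rc=Rt@H[:3,:3]; t=Rt@H[:3,3]+np.array(o['position'])
    q=(np.atleast_2d(P)-t)@Rc*[1,-1,-1]
    return cv2.projectPoints(q.reshape(-1,1,3),np.zeros(3),np.zeros(3),np.array(p['camera_matrix']),np.array(p['distortion']))[0].reshape(-1,2)
def box(x,y,z,yaw,tilt,lx=.11,ly=.012,lz=.09,z0=0):
    c=np.array([[a*lx/2,b*ly/2,z0+d*(lz-z0)] for a in(-1,1) for b in(-1,1) for d in(0,1)])
    return c@R.from_euler('ZX',[yaw,-tilt]).as_matrix().T+[x,y,z]
def sil(p,P,o=None,S=4):
    h=cv2.convexHull((proj(p,P,o)*16*1).astype(np.float32)); m=np.zeros((384,512),np.uint8)
    cv2.fillConvexPoly(m,h.astype(np.int32),255,cv2.LINE_AA,4); return m/255.
def fit(views,f,x0,step):
    def cost(v):
        c=0
        for p,m,o in views:
            s=sil(p,f(v),o); c+=1-np.minimum(s,m).sum()/np.maximum(s,m).sum()
        return c/len(views)
    s=np.vstack([x0]+[np.array(x0)+np.eye(len(x0))[i]*step[i] for i in range(len(x0))])
    r=minimize(cost,x0,method='Nelder-Mead',options=dict(initial_simplex=s,maxiter=600,xatol=1e-4,fatol=1e-4))
    return r.x,r.fun
def mask(p,name,P,o=None):
    best=max(manip.masks_of(p,name),key=lambda d:(d['region']*sil(p,P,o)).sum()/max(1,np.maximum(d['region'],sil(p,P,o)).sum()))
    return best['region'].astype(float)
E
python3 - <<'E'
from h import *
ps=[manip.camera('scene'),manip.camera('top')]
for nm,x0,t in [('module',(.483,.354,.022,0.05),.4),('module',(.500,.065,.008,-.2),0),('module',(.488,.010,.008,-.2),0)]:
    z0=.035 if t else .03
    f=lambda v:box(v[0],v[1],v[2],v[3],t,z0=z0)
    V=[(p,mask(p,nm,f(x0)),None) for p in ps]
    for vs in (V,V[1:]): print(nm,[np.round(r,4) for r in fit(vs,f,x0,[.008,.008,.006,.08])])
# rack base + wheel handle
for nm,x0 in [('grip',(.518,-.352,.084))]:
    a=np.linspace(0,6.28,16); f=lambda v:np.vstack([np.c_[v[0]+.011*np.cos(a),v[1]+.011*np.sin(a),0*a+v[2]+h] for h in(0,.044)])
    V=[(p,mask(p,nm,f(x0)),None) for p in ps]
    print(nm,fit(V,f,x0,[.008,.008,.006]))
nm='hub'; x0=(.488,-.309,.076)
f=lambda v:np.vstack([np.c_[v[0]+.061*np.cos(a),v[1]+.061*np.sin(a),0*a+v[2]+h] for h in(-.006,.006)])
V=[]
for p in ps:
    m=mask(p,nm,f(x0)); print(m.sum()); save(dict(frame=(m*255).astype(np.uint8)[...,None].repeat(3,2)),'hub%d.png'%len(V)); V.append((p,m,None))
p=ps[1]
print([(round(d['score'],2),np.round(d['at'],3).tolist()) for q in ps for d in manip.tip_of(q,'vent')])
E
```

```text
module [array([0.4832, 0.3497, 0.0143, 0.0624]), np.float64(0.2239)]
module [array([0.4824, 0.3497, 0.0226, 0.0539]), np.float64(0.2438)]
module [array([ 0.5008,  0.061 ,  0.0052, -0.1988]), np.float64(0.1757)]
module [array([ 0.5035,  0.0605,  0.0102, -0.1973]), np.float64(0.2774)]
module [array([ 0.4909,  0.0077,  0.0036, -0.1733]), np.float64(0.2018)]
module [array([ 0.4925,  0.0078,  0.0045, -0.2172]), np.float64(0.2911)]
grip (array([ 0.51592682, -0.3586148 ,  0.07746179]), np.float64(0.20909165882220182))
505.0
1269.0
[(0.69, [0.489, 0.007, 0.003]), (0.57, [0.479, -0.046, 0.007])]
```

```bash
python3 -m jog '{"offset":[[0.027,-0.0208,-0.003],[0.027,-0.0208,-0.003],[0.027,-0.0208,-0.003],[0.027,-0.0208,-0.003],[0.027,-0.0208,-0.003],[0.027,-0.0208,-0.003],[0.027,-0.0208,-0.003],[0.027,-0.0208,-0.003],[0.027,-0.0208,-0.003],[0.027,-0.0208,-0.003],[0,0,0],[0,0,0],[0,0,0]],"yaw":[2.3,2.3,2.3,2.3,2.3,2.3,2.3,2.3,2.3,2.3,0,0,0],"jaw":[0,0,0,0,0,0,0,0,0,0,0,0,0]}'
python3 - <<'E'
from h import *
o=manip.get_obs(); w=manip.camera('wrist'); save(w,'w1.png'); print(np.round(w['hand_eye'],3), np.round(o['position'],4), o['ee_rot'])
print([(round(d['score'],2),np.round(d['at'],4).tolist()) for n in('module','cradle') for d in manip.tip_of(w,n)])
x0=(.483,.350,.022,0.058); f=lambda v:box(v[0],v[1],v[2],v[3],.4,z0=.04)
m=mask(w,'module',f(x0),o); 
t=manip.camera('top'); s=manip.camera('scene')
for V in ([(w,m,o)],[(w,m,o),(s,mask(s,'module',f(x0)),None)],): print([np.round(r,4) for r in fit(V,f,x0,[.008,.008,.006,.08])])
E
```

```text
clock: 2.88
position: [0.4802, 0.381, 0.22]
ee_rot: [-0.029, 1.0, 0.0, -0.0]
ft_force: [-0.5, -0.0, -0.2]
grip_width: 0.999
grasp_force: 0.0
[[ 0.002  0.945  0.328  0.084]
 [ 1.    -0.001 -0.001 -0.001]
 [-0.     0.328 -0.945 -0.123]
 [ 0.     0.     0.     1.   ]] [0.4802 0.381  0.22  ] [-2.87069540e-02  9.99587807e-01  2.37324796e-04 -2.66615711e-04]
[(0.84, [0.3743, 0.2343, 0.0099]), (0.77, [0.6129, 0.2376, 0.0076]), (0.76, [0.4825, 0.3526, 0.001])]
[array([0.4814, 0.3503, 0.0244, 0.1088]), np.float64(0.1947)]
[array([0.4835, 0.3501, 0.0174, 0.0716]), np.float64(0.2314)]
```

View pics/w1.png

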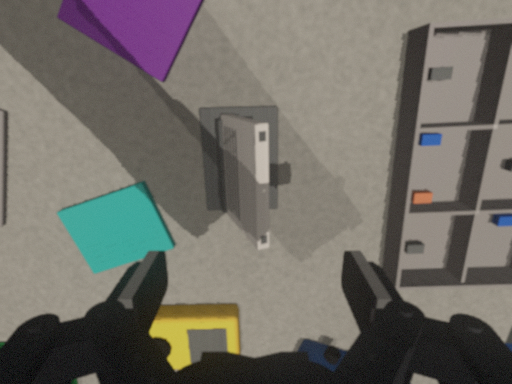

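The wrist picture shows the module's bright upper edge running from (262,124) to (264,247). That is parallel to the pads within 1° and close to the jaw centre line. The purple and turquoise plates are look-alikes.

```bash
cat >> h.py <<'E'
def back(p,uv,z,o=None):
    if 'eye' in p: Rc=R.from_quat(p['attitude']).as_matrix(); t=np.array(p['eye'])
    else:
        H=np.array(p['hand_eye']); Rt=R.from_quat(o['ee_rot']).as_matrix()
        Rc=Rt@H[:3,:3]; t=Rt@H[:3,3]+np.array(o['position'])
    n=cv2.undistortPoints(np.array(uv,float).reshape(-1,1,2),np.array(p['camera_matrix']),np.array(p['distortion'])).reshape(-1,2)
    d=np.c_[n[:,0],-n[:,1],-np.ones(len(n))]@Rc.T
    return t+d*((z-t[2])/d[:,2])[:,None]
E
python3 - <<'E'
from h import *
o=manip.get_obs(); w=manip.camera('wrist')
print(np.round(back(w,[(255,124),(269,124),(258,247),(270,247),(263,186)],.105,o),4))
print(np.round(box(.483,.35,.022,.06,.4)[[1,3,5,7]],4))
t=manip.camera('top'); print(np.round(back(t,[(89,214),(92,262),(90.5,238)],.105),4))
E
```

```text
[[0.4262 0.3781 0.105 ]
 [0.4256 0.3888 0.105 ]
 [0.5327 0.3872 0.105 ]
 [0.5321 0.3978 0.105 ]
 [0.4759 0.3877 0.105 ]]
[[0.4263 0.3762 0.1072]
 [0.4257 0.3872 0.1026]
 [0.5361 0.3828 0.1072]
 [0.5355 0.3938 0.1026]]
[[0.5315 0.3909 0.105 ]
 [0.4269 0.3814 0.105 ]
 [0.4791 0.386  0.105 ]]
```

```bash
python3 -m jog '{"offset":[[-0.001,0,-0.03],[0,0,-0.03],[0,0,-0.03],[0,0,-0.025],[0,0,-0.008],[0,0,0],[0,0,0],[0,0,0]],"yaw":[1.2,0,0,0,0,0,0,0],"jaw":[0,0,0,0,0,0,0,0]}' 20
python3 -m jog '{"offset":[[0,0,0],[0,0,0],[0,0,0],[0,0,0],[0,0,0],[0,0,0],[0,0,0],[0,0,0],[0,0,0],[0,0,0]],"yaw":[0,0,0,0,0,0,0,0,0,0],"jaw":[0.4,0.6,0.7,0.8,0.9,1,1,1,1,1]}' 20
```

```text
clock: 4.0
position: [0.4806, 0.3813, 0.0991]
ee_rot: [-0.039, 0.999, 0.001, 0.001]
ft_force: [-0.2, -0.0, 0.5]
grip_width: 1.002
grasp_force: 0.0
clock: 4.83
position: [0.4798, 0.3801, 0.0976]
ee_rot: [-0.039, 0.999, -0.0, 0.0]
ft_force: [-1.9, -2.3, 6.1]
grip_width: 0.244
grasp_force: 18.3
```

```bash
python3 -m jog '{"offset":[[0,0.0029,0.0069],[-0.0002,0.0039,0.0092],[-0.0002,0.0039,0.0092],[-0.0003,0.0039,0.0092],[-0.0003,0.0039,0.0092],[-0.0003,0.0039,0.0092],[0,0.0039,0.0092],[0,0,0]],"yaw":[0,0,0,0,0,0,0,0],"jaw":[1,1,1,1,1,1,1,1]}' 25
python3 - <<'E'
from h import *
p=manip.camera('scene'); cv2.imwrite('pics/s2.png',cv2.resize(p['frame'][170:300,300:470,::-1],None,fx=4,fy=4))
E
```

```text
clock: 5.5
position: [0.4785, 0.4088, 0.1614]
ee_rot: [-0.04, 0.999, 0.001, 0.001]
ft_force: [0.2, 0.0, -2.7]
grip_width: 0.132
grasp_force: 25.1
```

View pics/s2.png

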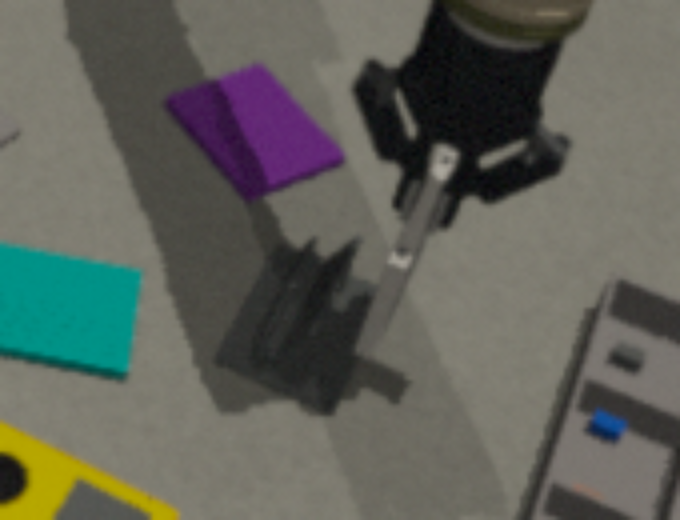

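The jaws have squared the module up: the opening is about 12 mm and it hangs upright, clear of the cradle, near crop (410,250). Carrying it over the rack now.

```bash
python3 -m jog '{"offset":[[0,0,0.03],[0,0,0.03],[0,0,0.03],[0,-0.0378,0],[0,-0.0378,0],[0,-0.0378,0],[0,-0.0378,0],[0,-0.0378,0],[0,-0.0378,0],[0,-0.0378,0],[0,-0.0378,0],[0,-0.0378,0],[0,-0.0378,0],[0,-0.0378,0],[0,-0.0378,0],[0,0,0],[0,0,0],[0,0,0]],"yaw":[0,0,0,-1.33,-1.33,-1.33,-1.33,-1.33,-1.33,-1.33,-1.33,-1.33,-1.33,-1.33,-1.33,0,0,0],"jaw":[1,1,1,1,1,1,1,1,1,1,1,1,1,1,1,1,1,1]}' 40
python3 - <<'E'
from h import *
o=manip.get_obs(); w=manip.camera('wrist'); 
print(o['position'],o['ee_rot'])
for n in('module','vent','rack'): print(n,[(round(d['score'],2),np.round(d['at'],4).tolist()) for d in manip.tip_of(w,n)])
cv2.imwrite('pics/w2.png',cv2.resize(w['frame'][:,:,::-1],(800,600),interpolation=cv2.INTER_CUBIC))
E
```

```text
clock: 7.05
position: [0.4782, -0.0464, 0.2488]
ee_rot: [0.1, 0.995, 0.0, -0.0]
ft_force: [-0.3, 0.3, -2.3]
grip_width: 0.129
grasp_force: 45.6
[ 0.4781644  -0.04644342  0.2487986 ] [ 9.97811506e-02  9.95009355e-01  2.10037502e-04 -2.48676262e-04]
module [(0.86, [0.5035, 0.0673, 0.0063]), (0.79, [0.6146, 0.2359, 0.0049]), (0.71, [0.3767, 0.2311, 0.0092]), (0.63, [0.4899, 0.003, 0.0074])]
vent [(0.57, [0.4823, -0.046, 0.1507]), (0.48, [0.5164, -0.1525, 0.0004])]
rack [(0.84, [0.4889, 0.0069, 0.003]), (0.4, [0.4785, -0.0466, 0.1519])]
```

View pics/w2.png

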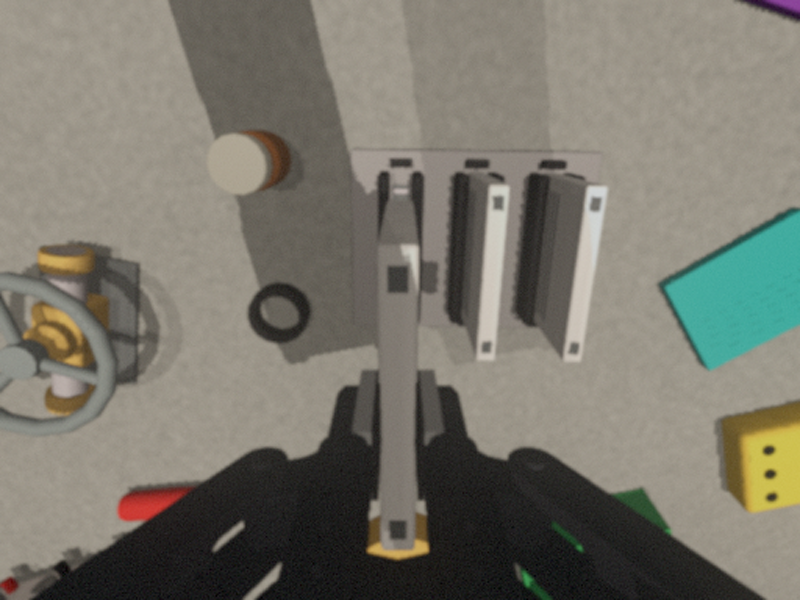

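The wrist view shows the held module centred between the empty slot's ribs (columns 391–411, module foot at 400, in 800-px scale) and parallel to the slots. The one remaining offset, along the slot, I'll compute.

```bash
python3 - <<'E'
from h import *
o=manip.get_obs(); w=manip.camera('wrist')
Rt=R.from_quat(o['ee_rot']).as_matrix()
def T(uv,z): return np.round((back(w,np.array(uv)*.64,z,o)-o['position'])@Rt*1000,1)
print('held top',T([(400,244),(398,550)],.258), 'foot far',T([(400,190)],.169))
print('base',T([(352,150),(602,153),(540,326),(352,326)],.008))
print('ribs far',T([(384,172),(392,172),(411,172),(421,172)],.038))
print('c',T([(498,182),(485,360)],.098),'b',T([(597,184),(573,360)],.098))
for z in (.16,.165,.17,.175): print(z,T([(400,190)],z))
E
```

```text
held top [[ 57.5   0.3  -9.1]
 [-38.6   0.1  -9.1]] foot far [[59.9  0.8 79.9]]
base [[ 69.1 -33.2 241. ]
 [ 67.  148.4 241. ]
 [-69.1 117.2 240.9]
 [-69.4 -37.3 240.9]]
ribs far [[ 56.2  -9.2 210.9]
 [ 56.2  -3.8 210.9]
 [ 56.2   9.  210.9]
 [ 56.2  15.8 210.9]]
c [[ 55.8  56.  150.9]
 [-54.7  55.6 150.9]] b [[ 54.7 111.3 150.9]
 [-54.6 111.3 150.9]]
0.16 [[58.8  0.9 88.9]]
0.165 [[59.4  0.9 83.9]]
0.17 [[60.   0.8 78.9]]
0.175 [[60.6  0.8 73.9]]
```

```bash
python3 - <<'E'
from h import *
o=manip.get_obs(); w=manip.camera('wrist')
Rt=R.from_quat(o['ee_rot']).as_matrix()
def T(uv,z): return np.round((back(w,np.array(uv)*.64,z,o)-o['position'])@Rt*1000,1)
print('c marks',T([(498,202),(487,347)],.098),'b',T([(596,204),(574,348)],.098))
for z in (.245,.25,.255,.26,.265): print(z,T([(398,279),(398,530),(400,244)],z)[:,0])
cv2.imwrite('pics/w3.png',cv2.resize(w['frame'][90:384,200:310,::-1],None,fx=2,fy=2,interpolation=cv2.INTER_CUBIC))
x0=(.475,-.046,.172,-.2,0)
E
```

```text
c marks [[ 44.7  56.9 151. ]
 [-45.7  56.4 151. ]] b [[ 43.6 112.3 151. ]
 [-46.2 110.9 151. ]]
0.245 [ 44.6 -44.   54.5]
0.25 [ 46.1 -39.   55.7]
0.255 [ 47.7 -34.   56.8]
0.26 [ 49.2 -28.9  58. ]
0.265 [ 50.8 -23.9  59.2]
```

View pics/w3.png

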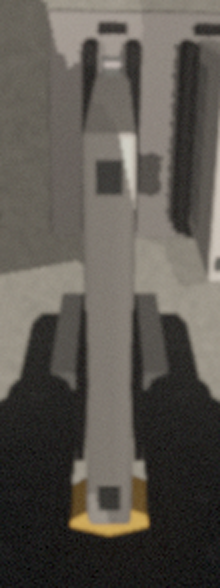

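In the crop, the alignment marks on the top edge sit at (110,177) and (110,497). They put the held module level, centred on the TCP within about 1 mm, with its foot about 95 mm below the TCP. Lowering.

```bash
python3 -m jog '{"offset":[[0,0,-0.02],[0,0,-0.03],[0,0,-0.03],[0,0,-0.018],[0,0,0],[0,0,-0.004],[0,0,-0.004],[0,0,-0.004],[0,0,-0.004],[0,0,-0.004],[0,0,0]],"yaw":[0,0,0,0,0,0,0,0,0,0,0],"jaw":[1,1,1,1,1,1,1,1,1,1,1]}'
python3 -m jog '{"offset":[[0,0,-0.004],[0,0,-0.004],[0,0,-0.003],[0,0,-0.003],[0,0,0]],"yaw":[0,0,0,0,0],"jaw":[1,1,1,1,1]}'
```

```text
clock: 8.27
position: [0.4781, -0.0468, 0.1307]
ee_rot: [0.1, 0.995, 0.0, -0.0]
ft_force: [0.3, -0.3, -1.4]
grip_width: 0.128
grasp_force: 45.6
clock: 8.68
position: [0.478, -0.0469, 0.1164]
ee_rot: [0.1, 0.995, -0.0, -0.001]
ft_force: [-0.5, -0.2, -2.5]
grip_width: 0.128
grasp_force: 45.6
```

Free so far, with the foot below the rib tops. Continuing down to the floor.

```bash
python3 -m jog '{"offset":[[0,0,-0.003],[0,0,-0.003],[0,0,-0.003],[0,0,-0.002],[0,0,0]],"yaw":[0,0,0,0,0],"jaw":[1,1,1,1,1]}'
python3 - <<'E'
from h import *
o=manip.get_obs(); print(o['position'])
p=manip.camera('scene')
print([(round(d['score'],2),np.round(d['at'],4).tolist()) for d in manip.tip_of(p,'module')])
cv2.imwrite('pics/s3.png',cv2.resize(p['frame'][130:230,210:330,::-1],None,fx=5,fy=5,interpolation=cv2.INTER_CUBIC))
E
```

```text
clock: 9.1
position: [0.4781, -0.0468, 0.1056]
ee_rot: [0.1, 0.995, -0.0, -0.0]
ft_force: [-0.0, 0.2, -2.7]
grip_width: 0.127
grasp_force: 45.6
[ 0.47807323 -0.04683439  0.10562367]
[(0.86, [0.5001, 0.0607, 0.0055]), (0.8, [0.4797, -0.0463, 0.0077]), (0.78, [0.3766, 0.2332, 0.0075]), (0.74, [0.6149, 0.2369, 0.0065]), (0.64, [0.4871, 0.0135, 0.0096])]
```

View pics/s3.png

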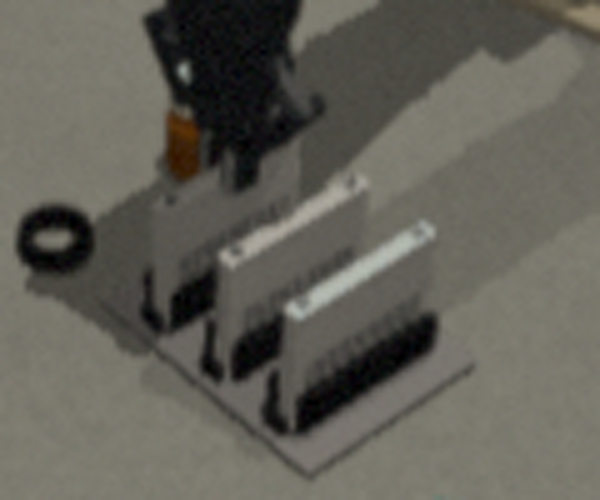

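The module is in the far slot (around crop (225,240)), with its top about level with the others. There is still no contact force, so I'm lowering in small steps.

```bash
python3 -m jog '{"offset":[[0,0,-0.0015],[0,0,-0.0015],[0,0,0]],"yaw":[0,0,0],"jaw":[1,1,1]}'
python3 -m jog '{"offset":[[0,0,-0.0015],[0,0,-0.001],[0,0,0]],"yaw":[0,0,0],"jaw":[1,1,1]}'
```

```text
clock: 9.45
position: [0.4788, -0.0467, 0.1041]
ee_rot: [0.1, 0.995, 0.0, 0.0]
ft_force: [-4.4, 0.3, 9.8]
grip_width: 0.125
grasp_force: 47.2
clock: 9.7
position: [0.4791, -0.0461, 0.1038]
ee_rot: [0.1, 0.995, 0.001, 0.0]
ft_force: [-19.0, 3.5, 40.8]
grip_width: 0.126
grasp_force: 51.4
```

Floor contact is at 0.104, as predicted. Relieving the force, releasing with a partial opening and backing off upward.

```bash
python3 -m jog '{"offset":[[0,0,0.0025],[0,0,0],[0,0,0],[0,0,0],[0,0,0],[0,0,0.01],[0,0,0.02],[0,0,0.03],[0,0,0.04],[0,0,0.04],[0,0,0],[0,0,0]],"yaw":[0,0,0,0,0,0,0,0,0,0,0,0],"jaw":[1,0.75,0.65,0.6,0.6,0.6,0.6,0.6,0.6,0.6,0.6,0.6]}' 20
python3 - <<'E'
from h import *
o=manip.get_obs(); w=manip.camera('wrist'); p=manip.camera('scene'); print(o['position'])
for q in (w,p): 
  for n in ('module','hub','handle'): print(n,[(round(d['score'],2),np.round(d['at'],4).tolist()) for d in manip.tip_of(q,n)])
a=cv2.resize(p['frame'][130:230,210:330,::-1],(400,333),interpolation=cv2.INTER_CUBIC); b=cv2.resize(w['frame'][60:384,80:469,::-1],(400,333))
cv2.imwrite('pics/c4.png',np.hstack([a,b]))
E
```

```text
clock: 10.7
position: [0.4795, -0.047, 0.246]
ee_rot: [0.1, 0.995, 0.001, 0.002]
ft_force: [-0.1, 0.0, -1.2]
grip_width: 0.405
grasp_force: 0.0
[ 0.47954304 -0.04698429  0.24596469]
module [(0.93, [0.4772, -0.0503, 0.0064]), (0.91, [0.614, 0.2382, 0.0073]), (0.89, [0.4898, 0.0059, 0.006]), (0.85, [0.505, 0.0613, 0.007]), (0.57, [0.3777, 0.2341, 0.0099]), (0.23, [0.4891, 0.0069, 0.0016])]
hub [(0.86, [0.4906, -0.3066, 0.0729])]
handle []
module [(0.92, [0.3769, 0.235, 0.0033]), (0.85, [0.48, -0.0427, 0.0093]), (0.8, [0.6159, 0.2359, 0.0069]), (0.76, [0.4963, 0.0618, 0.009]), (0.61, [0.4909, 0.0152, 0.0113])]
hub [(0.59, [0.485, -0.3092, 0.0766]), (0.44, [0.3979, -0.1343, 0.0011])]
handle [(0.53, [0.5195, -0.3545, 0.0844]), (0.51, [0.5166, -0.3518, 0.1032])]
```

View pics/c4.png

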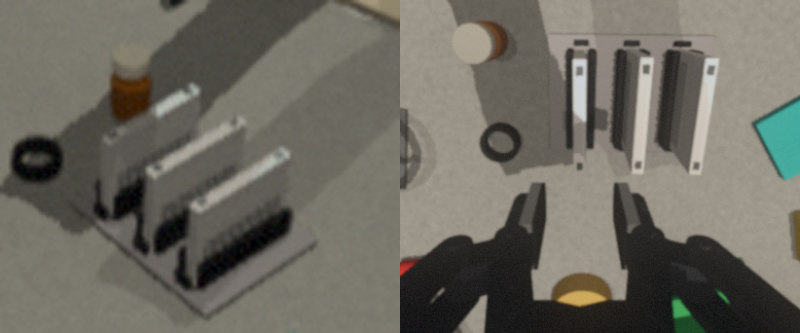

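The module stands fully seated beside the other two, all with level tops. On to the valve handle.

```bash
python3 -m jog '{"offset":[[0.0047,-0.0381,0],[0.0047,-0.0381,0],[0.0047,-0.0381,0],[0.0047,-0.0381,0],[0.0047,-0.0381,0],[0.0047,-0.0381,0],[0.0047,-0.0381,0],[0.0047,-0.0381,0],[0,0,0],[0,0,0],[0,0,0]],"yaw":[1.4,1.4,1.4,1.4,1.4,1.4,1.4,1.4,0,0,0],"jaw":[0.3,0,0,0,0,0,0,0,0,0,0]}'
cat > v.py <<'E'
from h import *
o=manip.get_obs(); w=manip.camera('wrist'); t=manip.camera('top'); s=manip.camera('scene')
print(o['position'],o['ee_rot'])
for q in (w,t,s): print([(n,round(d['score'],2),np.round(d['at'],4).tolist()) for n in ('hub','handle','grip') for d in manip.tip_of(q,n)[:1]])
a=np.linspace(0,6.28,16); f=lambda v:np.vstack([np.c_[v[0]+.011*np.cos(a),v[1]+.011*np.sin(a),0*a+v[2]+h] for h in(0,.044)])
x0=(.517,-.352,.084); V=[]
for q,oo in ((w,o),(t,None),(s,None)):
    m=manip.masks_of(q,'grip')
    if m and m[0]['region'].sum()>15: V.append((q,m[0]['region']*1.,oo)); print(q['shot'],m[0]['score'],m[0]['region'].sum(),fit(V[-1:],lambda v:f([*v,.084]),x0[:2],[.006,.006]))
if len(V)>1: print(fit(V,f,x0,[.006]*3))
save(w,'wv.png')
E
python3 v.py
```

```text
clock: 12.02
position: [0.5159, -0.3513, 0.2424]
ee_rot: [0.002, 1.0, 0.0, -0.001]
ft_force: [-0.2, 0.8, -0.2]
grip_width: 0.999
grasp_force: 0.0
[ 0.51588406 -0.35133046  0.24239661] [ 2.45515235e-03  9.99996734e-01  3.52813502e-04 -6.16816166e-04]
[('hub', 0.66, [0.4895, -0.3027, 0.0751]), ('handle', 0.67, [0.5161, -0.3575, 0.1065]), ('grip', 0.71, [0.5179, -0.3541, 0.0837])]
[('hub', 0.93, [0.4883, -0.3098, 0.0711]), ('handle', 0.58, [0.5171, -0.3544, 0.1085]), ('grip', 0.63, [0.5181, -0.3528, 0.0833])]
[('hub', 0.92, [0.4838, -0.3081, 0.0755]), ('handle', 0.61, [0.5135, -0.3522, 0.1054]), ('grip', 0.61, [0.5201, -0.3498, 0.085])]
17 0.67 2921 (array([ 0.517, -0.352]), np.float64(1.0))
18 0.5 133 (array([ 0.51609098, -0.34823062]), np.float64(0.36158798283261795))
19 0.61 71 (array([ 0.52317078, -0.35279273]), np.float64(0.44312869094488194))
(array([ 0.51573818, -0.35844967,  0.07346212]), np.float64(0.597205759520893))
```

View pics/wv.png

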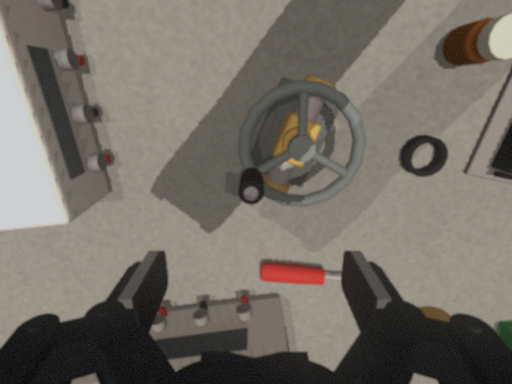

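The wrist view shows the wheel hub at (302,148) and the handle's top ring at (251,190), with nothing touching them. I'll back-project these.

```bash
python3 - <<'E'
from h import *
o=manip.get_obs(); w=manip.camera('wrist')
print(np.round(back(w,[(251,190)],.128,o),4), np.round(back(w,[(302,148)],.08,o),4))
print(np.round(back(w,[(239,142),(365,142),(302,80),(302,206)],.078,o),4))
E
```

```text
[[ 0.5156 -0.3546  0.128 ]] [[ 0.4905 -0.3068  0.08  ]]
[[ 0.485  -0.3663  0.078 ]
 [ 0.4855 -0.2474  0.078 ]
 [ 0.4302 -0.3095  0.078 ]
 [ 0.5505 -0.3036  0.078 ]]
```

```bash
python3 -m jog '{"offset":[[0.0006,-0.0025,-0.03],[0,0,-0.03],[0,0,-0.03],[0,0,-0.03],[0,0,-0.012],[0,0,0],[0,0,0]],"yaw":[0,0,0,0,0,0,0],"jaw":[0,0,0,0,0,0,0]}' 20
python3 -m jog '{"offset":[[0,0,0],[0,0,0],[0,0,0],[0,0,0],[0,0,0],[0,0,0],[0,0,0],[0,0,0]],"yaw":[0,0,0,0,0,0,0,0],"jaw":[0.4,0.6,0.8,1,1,1,1,1]}' 40
```

```text
clock: 13.4
position: [0.5167, -0.3545, 0.1119]
ee_rot: [0.002, 1.0, -0.0, -0.0]
ft_force: [-0.6, -0.2, 1.9]
grip_width: 0.999
grasp_force: 0.0
clock: 14.07
position: [0.5169, -0.3544, 0.1118]
ee_rot: [0.002, 1.0, -0.0, 0.0]
ft_force: [-0.7, -0.5, 5.1]
grip_width: 0.241
grasp_force: 39.1
```

```bash
cat > g.py <<'E'
import sys,json,numpy as np
a0,step,n=map(float,sys.argv[1:4]); r=.055
a=np.radians(a0+step*np.arange(int(n)+1)); P=r*np.c_[np.cos(a),np.sin(a)]
print(json.dumps([[round(x,4),round(y,4),0] for x,y in np.diff(np.round(P,4),axis=0)]))
E
python3 g.py -60 -10 12
```

```text
[[-0.0087, -0.0041, 0], [-0.0092, -0.0025, 0], [-0.0096, -0.0008, 0], [-0.0096, 0.0008, 0], [-0.0092, 0.0025, 0], [-0.0087, 0.0041, 0], [-0.0079, 0.0055, 0], [-0.0067, 0.0067, 0], [-0.0055, 0.0079, 0], [-0.0041, 0.0087, 0], [-0.0025, 0.0092, 0], [-0.0008, 0.0096, 0]]
```

```bash
python3 -m jog '{"offset":[[-0.0087,-0.0041,0],[-0.0092,-0.0025,0],[-0.0096,-0.0008,0],[0,0,0]],"yaw":[0,0,0,0],"jaw":[1,1,1,1]}'
python3 -m jog '{"offset":[[-0.0096,0.0008,0],[-0.0092,0.0025,0],[-0.0087,0.0041,0],[0,0,0]],"yaw":[0,0,0,0],"jaw":[1,1,1,1]}'
```

```text
clock: 14.4
position: [0.4873, -0.3618, 0.1118]
ee_rot: [0.003, 1.0, 0.001, -0.0]
ft_force: [-1.6, 1.1, 6.0]
grip_width: 0.248
grasp_force: 39.7
clock: 14.73
position: [0.4602, -0.3536, 0.1117]
ee_rot: [0.003, 1.0, 0.001, 0.0]
ft_force: [-0.1, 1.0, 7.0]
grip_width: 0.243
grasp_force: 40.2
```

The wheel follows at about 1–2 N. The stop may come anywhere from here, so I'll take short typed moves, each with a force check in between.

```bash
cat > chk.py <<'E'
import sys,numpy as np
from workcell import manip
o=manip.get_obs(); p=o['position']; f=o['ft_force']
d=p[:2]-[.4890,-.3070]; u=d/np.hypot(*d); ft=f[:2]@[-u[1],u[0]]
print(round(o['clock'],2),'ang %.1f r %.1f'%(np.degrees(np.arctan2(d[1],d[0])),1e3*np.hypot(*d)),'ft %.1f fr %.1f'%(ft,f[:2]@u),'w %.3f'%o['grip_width'],np.round(p,4))
sys.exit(int(np.hypot(*f[:2])>12))
E
python3 chk.py; python3 g.py -120 -4 45
```

```text
14.73 ang -121.7 r 54.7 ft -0.6 fr -0.8 w 0.243 [ 0.4602 -0.3536  0.1117]
[[-0.0033, 0.002, 0], [-0.0031, 0.0023, 0], [-0.0029, 0.0024, 0], [-0.0028, 0.0027, 0], [-0.0025, 0.0028, 0], [-0.0024, 0.0031, 0], [-0.0021, 0.0032, 0], [-0.002, 0.0033, 0], [-0.0016, 0.0034, 0], [-0.0015, 0.0036, 0], [-0.0012, 0.0036, 0], [-0.0009, 0.0038, 0], [-0.0007, 0.0037, 0], [-0.0004, 0.0039, 0], [-0.0001, 0.0038, 0], [0.0001, 0.0038, 0], [0.0004, 0.0039, 0], [0.0007, 0.0037, 0], [0.0009, 0.0038, 0], [0.0012, 0.0036, 0], [0.0015, 0.0036, 0], [0.0016, 0.0034, 0], [0.002, 0.0033, 0], [0.0021, 0.0032, 0], [0.0024, 0.0031, 0], [0.0025, 0.0028, 0], [0.0028, 0.0027, 0], [0.0029, 0.0024, 0], [0.0031, 0.0023, 0], [0.0033, 0.002, 0], [0.0034, 0.0018, 0], [0.0035, 0.0016, 0], [0.0036, 0.0013, 0], [0.0037, 0.0011, 0], [0.0037, 0.0008, 0], [0.0039, 0.0005, 0], [0.0038, 0.0003, 0], [0.0038, 0.0, 0], [0.0038, -0.0003, 0], [0.0039, -0.0005, 0], [0.0037, -0.0008, 0], [0.0037, -0.0011, 0], [0.0036, -0.0013, 0], [0.0035, -0.0016, 0], [0.0034, -0.0018, 0]]
```

```bash
sed -i 's/>12/>7/' chk.py; exec 3>/dev/null
python3 -m jog '{"offset":[[-0.0033,0.002,0]],"yaw":[0],"jaw":[1]}' >&3 && python3 chk.py &&
python3 -m jog '{"offset":[[-0.0031,0.0023,0]],"yaw":[0],"jaw":[1]}' >&3 && python3 chk.py &&
python3 -m jog '{"offset":[[-0.0029,0.0024,0]],"yaw":[0],"jaw":[1]}' >&3 && python3 chk.py &&
python3 -m jog '{"offset":[[-0.0028,0.0027,0]],"yaw":[0],"jaw":[1]}' >&3 && python3 chk.py &&
python3 -m jog '{"offset":[[-0.0025,0.0028,0]],"yaw":[0],"jaw":[1]}' >&3 && python3 chk.py &&
python3 -m jog '{"offset":[[-0.0024,0.0031,0]],"yaw":[0],"jaw":[1]}' >&3 && python3 chk.py &&
python3 -m jog '{"offset":[[-0.0021,0.0032,0]],"yaw":[0],"jaw":[1]}' >&3 && python3 chk.py &&
python3 -m jog '{"offset":[[-0.002,0.0033,0]],"yaw":[0],"jaw":[1]}' >&3 && python3 chk.py &&
python3 -m jog '{"offset":[[-0.0016,0.0034,0]],"yaw":[0],"jaw":[1]}' >&3 && python3 chk.py &&
python3 -m jog '{"offset":[[-0.0015,0.0036,0]],"yaw":[0],"jaw":[1]}' >&3 && python3 chk.py &&
python3 -m jog '{"offset":[[-0.0012,0.0036,0]],"yaw":[0],"jaw":[1]}' >&3 && python3 chk.py &&
python3 -m jog '{"offset":[[-0.0009,0.0038,0]],"yaw":[0],"jaw":[1]}' >&3 && python3 chk.py &&
python3 -m jog '{"offset":[[-0.0007,0.0037,0]],"yaw":[0],"jaw":[1]}' >&3 && python3 chk.py &&
python3 -m jog '{"offset":[[-0.0004,0.0039,0]],"yaw":[0],"jaw":[1]}' >&3 && python3 chk.py &&
python3 -m jog '{"offset":[[-0.0001,0.0038,0]],"yaw":[0],"jaw":[1]}' >&3 && python3 chk.py
```

```text
14.82 ang -124.4 r 54.7 ft 1.7 fr -1.8 w 0.244 [ 0.4581 -0.3521  0.1117]
14.9 ang -128.5 r 54.7 ft 2.0 fr -1.9 w 0.244 [ 0.455  -0.3498  0.1117]
14.98 ang -132.4 r 54.7 ft 1.2 fr -1.8 w 0.244 [ 0.4521 -0.3474  0.1117]
15.07 ang -136.4 r 54.7 ft 1.1 fr -2.3 w 0.245 [ 0.4494 -0.3447  0.1117]
15.15 ang -140.4 r 54.7 ft 1.9 fr -3.2 w 0.247 [ 0.4469 -0.3419  0.1117]
15.23 ang -144.4 r 54.7 ft 1.0 fr -3.2 w 0.242 [ 0.4445 -0.3389  0.1117]
15.32 ang -148.4 r 54.7 ft 1.6 fr -2.4 w 0.247 [ 0.4424 -0.3357  0.1117]
15.4 ang -152.4 r 54.7 ft 1.5 fr -3.7 w 0.247 [ 0.4405 -0.3324  0.1117]
15.48 ang -156.3 r 54.7 ft 1.8 fr -3.8 w 0.250 [ 0.4389 -0.329   0.1117]
15.57 ang -160.3 r 54.7 ft 1.7 fr -3.4 w 0.247 [ 0.4375 -0.3254  0.1117]
15.65 ang -164.2 r 54.8 ft 1.4 fr -4.0 w 0.244 [ 0.4363 -0.3219  0.1117]
15.73 ang -168.3 r 54.8 ft 1.7 fr -3.4 w 0.247 [ 0.4354 -0.3181  0.1117]
15.82 ang -172.2 r 54.8 ft 1.0 fr -4.9 w 0.243 [ 0.4347 -0.3144  0.1117]
15.9 ang -176.3 r 54.8 ft 1.4 fr -3.9 w 0.243 [ 0.4343 -0.3106  0.1117]
15.98 ang 179.8 r 54.8 ft 1.7 fr -3.6 w 0.245 [ 0.4342 -0.3068  0.1117]
```

```bash
sed -i 's/int(np.hypot.*/int(abs(ft)>5.5 or np.hypot(*f[:2])>15))/' chk.py; exec 3>/dev/null
python3 -m jog '{"offset":[[0.0005,0.0038,0]],"yaw":[0],"jaw":[1]}' >&3 && python3 chk.py &&
python3 -m jog '{"offset":[[0.0004,0.0039,0]],"yaw":[0],"jaw":[1]}' >&3 && python3 chk.py &&
python3 -m jog '{"offset":[[0.0007,0.0037,0]],"yaw":[0],"jaw":[1]}' >&3 && python3 chk.py &&
python3 -m jog '{"offset":[[0.0009,0.0038,0]],"yaw":[0],"jaw":[1]}' >&3 && python3 chk.py &&
python3 -m jog '{"offset":[[0.0012,0.0036,0]],"yaw":[0],"jaw":[1]}' >&3 && python3 chk.py &&
python3 -m jog '{"offset":[[0.0015,0.0036,0]],"yaw":[0],"jaw":[1]}' >&3 && python3 chk.py &&
python3 -m jog '{"offset":[[0.0016,0.0034,0]],"yaw":[0],"jaw":[1]}' >&3 && python3 chk.py &&
python3 -m jog '{"offset":[[0.002,0.0033,0]],"yaw":[0],"jaw":[1]}' >&3 && python3 chk.py &&
python3 -m jog '{"offset":[[0.0021,0.0032,0]],"yaw":[0],"jaw":[1]}' >&3 && python3 chk.py &&
python3 -m jog '{"offset":[[0.0024,0.0031,0]],"yaw":[0],"jaw":[1]}' >&3 && python3 chk.py &&
python3 -m jog '{"offset":[[0.0025,0.0028,0]],"yaw":[0],"jaw":[1]}' >&3 && python3 chk.py &&
python3 -m jog '{"offset":[[0.0028,0.0027,0]],"yaw":[0],"jaw":[1]}' >&3 && python3 chk.py &&
python3 -m jog '{"offset":[[0.0029,0.0024,0]],"yaw":[0],"jaw":[1]}' >&3 && python3 chk.py &&
python3 -m jog '{"offset":[[0.0031,0.0023,0]],"yaw":[0],"jaw":[1]}' >&3 && python3 chk.py &&
python3 -m jog '{"offset":[[0.0033,0.002,0]],"yaw":[0],"jaw":[1]}' >&3 && python3 chk.py &&
python3 -m jog '{"offset":[[0.0034,0.0018,0]],"yaw":[0],"jaw":[1]}' >&3 && python3 chk.py &&
python3 -m jog '{"offset":[[0.0035,0.0016,0]],"yaw":[0],"jaw":[1]}' >&3 && python3 chk.py &&
python3 -m jog '{"offset":[[0.0036,0.0013,0]],"yaw":[0],"jaw":[1]}' >&3 && python3 chk.py &&
python3 -m jog '{"offset":[[0.0037,0.0011,0]],"yaw":[0],"jaw":[1]}' >&3 && python3 chk.py &&
python3 -m jog '{"offset":[[0.0037,0.0008,0]],"yaw":[0],"jaw":[1]}' >&3 && python3 chk.py
```

```text
16.07 ang 175.9 r 54.7 ft 1.5 fr -1.2 w 0.246 [ 0.4344 -0.3031  0.1117]
16.15 ang 171.9 r 54.8 ft 1.0 fr -2.4 w 0.244 [ 0.4348 -0.2993  0.1117]
16.23 ang 168.0 r 54.8 ft 1.8 fr -1.2 w 0.246 [ 0.4354 -0.2956  0.1117]
16.32 ang 164.0 r 54.8 ft 1.4 fr -3.1 w 0.249 [ 0.4363 -0.2919  0.1117]
16.4 ang 160.0 r 54.9 ft 1.6 fr -1.6 w 0.248 [ 0.4374 -0.2883  0.1116]
16.48 ang 156.0 r 54.8 ft 2.3 fr -1.0 w 0.246 [ 0.4389 -0.2847  0.1117]
16.57 ang 152.1 r 54.9 ft 1.0 fr -1.4 w 0.245 [ 0.4405 -0.2813  0.1117]
16.65 ang 148.2 r 54.9 ft 0.9 fr 0.3 w 0.245 [ 0.4424 -0.2781  0.1116]
16.73 ang 144.2 r 54.9 ft 1.4 fr -1.7 w 0.243 [ 0.4445 -0.2748  0.1116]
16.82 ang 140.1 r 55.0 ft 1.8 fr -0.0 w 0.251 [ 0.4468 -0.2717  0.1116]
16.9 ang 136.2 r 55.0 ft 2.0 fr -1.0 w 0.245 [ 0.4494 -0.2689  0.1116]
16.98 ang 132.1 r 55.0 ft 1.6 fr -0.1 w 0.245 [ 0.4521 -0.2662  0.1116]
17.07 ang 128.2 r 55.0 ft 1.6 fr 0.2 w 0.246 [ 0.455  -0.2638  0.1117]
17.15 ang 124.2 r 55.0 ft 1.3 fr 0.2 w 0.248 [ 0.4581 -0.2615  0.1116]
17.23 ang 120.1 r 55.0 ft 1.6 fr -0.2 w 0.244 [ 0.4614 -0.2594  0.1116]
17.32 ang 116.1 r 55.1 ft 1.9 fr 0.3 w 0.247 [ 0.4647 -0.2576  0.1116]
17.4 ang 112.1 r 55.1 ft 1.4 fr -0.0 w 0.241 [ 0.4683 -0.2559  0.1116]
17.48 ang 108.1 r 55.1 ft 0.7 fr 0.8 w 0.248 [ 0.4719 -0.2546  0.1116]
17.57 ang 104.0 r 55.2 ft 2.1 fr 0.5 w 0.247 [ 0.4756 -0.2535  0.1116]
17.65 ang 100.1 r 55.2 ft 1.0 fr -0.3 w 0.246 [ 0.4793 -0.2527  0.1116]
```

```bash
python3 g.py 100 -4 40
```

```text
[[0.0039, 0.0005, 0], [0.0038, 0.0003, 0], [0.0038, 0.0, 0], [0.0038, -0.0003, 0], [0.0039, -0.0005, 0], [0.0037, -0.0008, 0], [0.0037, -0.0011, 0], [0.0036, -0.0013, 0], [0.0035, -0.0016, 0], [0.0034, -0.0018, 0], [0.0033, -0.002, 0], [0.0031, -0.0023, 0], [0.0029, -0.0024, 0], [0.0028, -0.0027, 0], [0.0025, -0.0028, 0], [0.0024, -0.0031, 0], [0.0021, -0.0032, 0], [0.002, -0.0033, 0], [0.0016, -0.0034, 0], [0.0015, -0.0036, 0], [0.0012, -0.0036, 0], [0.0009, -0.0038, 0], [0.0007, -0.0037, 0], [0.0004, -0.0039, 0], [0.0001, -0.0038, 0], [-0.0001, -0.0038, 0], [-0.0004, -0.0039, 0], [-0.0007, -0.0037, 0], [-0.0009, -0.0038, 0], [-0.0012, -0.0036, 0], [-0.0015, -0.0036, 0], [-0.0016, -0.0034, 0], [-0.002, -0.0033, 0], [-0.0021, -0.0032, 0], [-0.0024, -0.0031, 0], [-0.0025, -0.0028, 0], [-0.0028, -0.0027, 0], [-0.0029, -0.0024, 0], [-0.0031, -0.0023, 0], [-0.0033, -0.002, 0]]
```

```bash
exec 3>/dev/null
python3 -m jog '{"offset":[[0.0039,0.0005,0]],"yaw":[0],"jaw":[1]}' >&3 && python3 chk.py &&
python3 -m jog '{"offset":[[0.0038,0.0003,0]],"yaw":[0],"jaw":[1]}' >&3 && python3 chk.py &&
python3 -m jog '{"offset":[[0.0038,0,0]],"yaw":[0],"jaw":[1]}' >&3 && python3 chk.py &&
python3 -m jog '{"offset":[[0.0038,-0.0003,0]],"yaw":[0],"jaw":[1]}' >&3 && python3 chk.py &&
python3 -m jog '{"offset":[[0.0039,-0.0005,0]],"yaw":[0],"jaw":[1]}' >&3 && python3 chk.py &&
python3 -m jog '{"offset":[[0.0037,-0.0008,0]],"yaw":[0],"jaw":[1]}' >&3 && python3 chk.py &&
python3 -m jog '{"offset":[[0.0037,-0.0011,0]],"yaw":[0],"jaw":[1]}' >&3 && python3 chk.py &&
python3 -m jog '{"offset":[[0.0036,-0.0013,0]],"yaw":[0],"jaw":[1]}' >&3 && python3 chk.py &&
python3 -m jog '{"offset":[[0.0035,-0.0016,0]],"yaw":[0],"jaw":[1]}' >&3 && python3 chk.py &&
python3 -m jog '{"offset":[[0.0034,-0.0018,0]],"yaw":[0],"jaw":[1]}' >&3 && python3 chk.py &&
python3 -m jog '{"offset":[[0.0033,-0.002,0]],"yaw":[0],"jaw":[1]}' >&3 && python3 chk.py &&
python3 -m jog '{"offset":[[0.0031,-0.0023,0]],"yaw":[0],"jaw":[1]}' >&3 && python3 chk.py &&
python3 -m jog '{"offset":[[0.0029,-0.0024,0]],"yaw":[0],"jaw":[1]}' >&3 && python3 chk.py &&
python3 -m jog '{"offset":[[0.0028,-0.0027,0]],"yaw":[0],"jaw":[1]}' >&3 && python3 chk.py &&
python3 -m jog '{"offset":[[0.0025,-0.0028,0]],"yaw":[0],"jaw":[1]}' >&3 && python3 chk.py &&
python3 -m jog '{"offset":[[0.0024,-0.0031,0]],"yaw":[0],"jaw":[1]}' >&3 && python3 chk.py &&
python3 -m jog '{"offset":[[0.0021,-0.0032,0]],"yaw":[0],"jaw":[1]}' >&3 && python3 chk.py &&
python3 -m jog '{"offset":[[0.002,-0.0033,0]],"yaw":[0],"jaw":[1]}' >&3 && python3 chk.py &&
python3 -m jog '{"offset":[[0.0016,-0.0034,0]],"yaw":[0],"jaw":[1]}' >&3 && python3 chk.py &&
python3 -m jog '{"offset":[[0.0015,-0.0036,0]],"yaw":[0],"jaw":[1]}' >&3 && python3 chk.py
```

```text
17.73 ang 96.0 r 55.2 ft 1.6 fr 0.7 w 0.244 [ 0.4832 -0.2521  0.1116]
17.82 ang 92.0 r 55.2 ft 1.5 fr 1.3 w 0.245 [ 0.4871 -0.2518  0.1116]
17.9 ang 88.0 r 55.3 ft 1.2 fr 0.9 w 0.242 [ 0.4909 -0.2518  0.1116]
17.98 ang 84.1 r 55.3 ft 1.2 fr 0.2 w 0.246 [ 0.4947 -0.252   0.1116]
18.07 ang 80.0 r 55.3 ft 0.8 fr 0.6 w 0.243 [ 0.4986 -0.2526  0.1116]
18.15 ang 76.0 r 55.3 ft 1.5 fr 0.7 w 0.241 [ 0.5024 -0.2533  0.1116]
18.23 ang 72.0 r 55.3 ft 1.1 fr 2.0 w 0.246 [ 0.5061 -0.2544  0.1117]
18.32 ang 68.0 r 55.4 ft 1.3 fr 1.2 w 0.244 [ 0.5097 -0.2557  0.1116]
18.4 ang 64.1 r 55.3 ft 2.0 fr 1.1 w 0.243 [ 0.5132 -0.2572  0.1117]
18.48 ang 60.1 r 55.4 ft 1.9 fr 1.1 w 0.248 [ 0.5166 -0.259   0.1117]
18.57 ang 56.0 r 55.4 ft 1.1 fr 0.9 w 0.247 [ 0.5199 -0.2611  0.1117]
18.65 ang 52.1 r 55.4 ft 1.5 fr 1.0 w 0.245 [ 0.5231 -0.2633  0.1117]
18.73 ang 48.1 r 55.4 ft 1.6 fr 0.2 w 0.245 [ 0.526  -0.2657  0.1117]
18.82 ang 44.1 r 55.4 ft 1.4 fr 1.0 w 0.247 [ 0.5288 -0.2684  0.1117]
18.9 ang 40.2 r 55.4 ft 1.4 fr 1.1 w 0.242 [ 0.5313 -0.2712  0.1116]
18.98 ang 36.2 r 55.4 ft 1.4 fr 0.7 w 0.250 [ 0.5337 -0.2743  0.1117]
19.07 ang 32.2 r 55.4 ft 1.4 fr 1.6 w 0.245 [ 0.5359 -0.2775  0.1117]
19.15 ang 28.2 r 55.4 ft 1.4 fr 0.5 w 0.249 [ 0.5378 -0.2808  0.1117]
19.23 ang 24.3 r 55.4 ft 1.5 fr 0.7 w 0.244 [ 0.5395 -0.2842  0.1117]
19.32 ang 20.3 r 55.4 ft 1.3 fr 0.6 w 0.248 [ 0.541  -0.2878  0.1117]
```

```bash
exec 3>/dev/null
python3 -m jog '{"offset":[[0.0012,-0.0036,0]],"yaw":[0],"jaw":[1]}' >&3 && python3 chk.py &&
python3 -m jog '{"offset":[[0.0009,-0.0038,0]],"yaw":[0],"jaw":[1]}' >&3 && python3 chk.py &&
python3 -m jog '{"offset":[[0.0007,-0.0037,0]],"yaw":[0],"jaw":[1]}' >&3 && python3 chk.py &&
python3 -m jog '{"offset":[[0.0004,-0.0039,0]],"yaw":[0],"jaw":[1]}' >&3 && python3 chk.py &&
python3 -m jog '{"offset":[[0.0001,-0.0038,0]],"yaw":[0],"jaw":[1]}' >&3 && python3 chk.py &&
python3 -m jog '{"offset":[[-0.0001,-0.0038,0]],"yaw":[0],"jaw":[1]}' >&3 && python3 chk.py &&
python3 -m jog '{"offset":[[-0.0004,-0.0039,0]],"yaw":[0],"jaw":[1]}' >&3 && python3 chk.py &&
python3 -m jog '{"offset":[[-0.0007,-0.0037,0]],"yaw":[0],"jaw":[1]}' >&3 && python3 chk.py &&
python3 -m jog '{"offset":[[-0.0009,-0.0038,0]],"yaw":[0],"jaw":[1]}' >&3 && python3 chk.py &&
python3 -m jog '{"offset":[[-0.0012,-0.0036,0]],"yaw":[0],"jaw":[1]}' >&3 && python3 chk.py &&
python3 -m jog '{"offset":[[-0.0015,-0.0036,0]],"yaw":[0],"jaw":[1]}' >&3 && python3 chk.py &&
python3 -m jog '{"offset":[[-0.0016,-0.0034,0]],"yaw":[0],"jaw":[1]}' >&3 && python3 chk.py &&
python3 -m jog '{"offset":[[-0.002,-0.0033,0]],"yaw":[0],"jaw":[1]}' >&3 && python3 chk.py &&
python3 -m jog '{"offset":[[-0.0021,-0.0032,0]],"yaw":[0],"jaw":[1]}' >&3 && python3 chk.py &&
python3 -m jog '{"offset":[[-0.0024,-0.0031,0]],"yaw":[0],"jaw":[1]}' >&3 && python3 chk.py &&
python3 -m jog '{"offset":[[-0.0025,-0.0028,0]],"yaw":[0],"jaw":[1]}' >&3 && python3 chk.py &&
python3 -m jog '{"offset":[[-0.0028,-0.0027,0]],"yaw":[0],"jaw":[1]}' >&3 && python3 chk.py &&
python3 -m jog '{"offset":[[-0.0029,-0.0024,0]],"yaw":[0],"jaw":[1]}' >&3 && python3 chk.py &&
python3 -m jog '{"offset":[[-0.0031,-0.0023,0]],"yaw":[0],"jaw":[1]}' >&3 && python3 chk.py &&
python3 -m jog '{"offset":[[-0.0033,-0.002,0]],"yaw":[0],"jaw":[1]}' >&3 && python3 chk.py
```

```text
19.4 ang 16.3 r 55.4 ft 1.4 fr -0.8 w 0.243 [ 0.5421 -0.2915  0.1117]
19.48 ang 12.3 r 55.4 ft 0.9 fr 1.9 w 0.244 [ 0.5431 -0.2952  0.1117]
19.57 ang 8.3 r 55.4 ft 1.1 fr 0.5 w 0.250 [ 0.5438 -0.299   0.1117]
19.65 ang 4.3 r 55.3 ft 0.7 fr 0.5 w 0.246 [ 0.5442 -0.3028  0.1117]
19.73 ang 0.4 r 55.3 ft 1.9 fr 0.7 w 0.248 [ 0.5443 -0.3067  0.1117]
19.82 ang -3.6 r 55.3 ft 1.5 fr 0.7 w 0.244 [ 0.5442 -0.3104  0.1117]
19.9 ang -7.6 r 55.3 ft 1.3 fr 0.5 w 0.245 [ 0.5438 -0.3143  0.1117]
19.98 ang -11.6 r 55.3 ft 0.8 fr 1.1 w 0.244 [ 0.5432 -0.3181  0.1117]
20.07 ang -15.6 r 55.3 ft 2.0 fr -0.0 w 0.245 [ 0.5422 -0.3219  0.1117]
20.15 ang -19.6 r 55.2 ft 2.4 fr 1.2 w 0.243 [ 0.541  -0.3256  0.1117]
20.23 ang -22.7 r 55.2 ft 17.8 fr -0.1 w 0.242 [ 0.5399 -0.3283  0.1117]
```

```bash
python3 g.py -60 -4 12
```

```text
[[-0.0034, -0.0018, 0], [-0.0035, -0.0016, 0], [-0.0036, -0.0013, 0], [-0.0037, -0.0011, 0], [-0.0037, -0.0008, 0], [-0.0039, -0.0005, 0], [-0.0038, -0.0003, 0], [-0.0038, 0.0, 0], [-0.0038, 0.0003, 0], [-0.0039, 0.0005, 0], [-0.0037, 0.0008, 0], [-0.0037, 0.0011, 0]]
```

The stop shows up as an abrupt 18 N at -22.7°. I'll confirm it with one small extra push and a settling row.

```bash
exec 3>/dev/null
python3 -m jog '{"offset":[[0,0,0],[0,0,0]],"yaw":[0,0],"jaw":[1,1]}' >&3 ; python3 chk.py
python3 -m jog '{"offset":[[-0.0003,-0.0007,0],[0,0,0]],"yaw":[0,0],"jaw":[1,1]}' >&3; python3 chk.py
python3 -m jog '{"offset":[[0.0005,0.0013,0],[0,0,0]],"yaw":[0,0],"jaw":[1,1]}' >&3; python3 chk.py; python3 g.py -23 10 36
```

```text
20.4 ang -22.3 r 55.2 ft 4.2 fr 0.1 w 0.249 [ 0.5401 -0.3279  0.1117]
20.57 ang -22.3 r 55.2 ft 6.7 fr -0.1 w 0.244 [ 0.5401 -0.328   0.1117]
20.73 ang -22.2 r 55.2 ft 2.3 fr 0.9 w 0.242 [ 0.5401 -0.3279  0.1117]
[[0.003, 0.0091, 0], [0.0013, 0.0095, 0], [-0.0003, 0.0096, 0], [-0.002, 0.0094, 0], [-0.0036, 0.0089, 0], [-0.0051, 0.0081, 0], [-0.0064, 0.0071, 0], [-0.0075, 0.0059, 0], [-0.0085, 0.0045, 0], [-0.0091, 0.003, 0], [-0.0095, 0.0013, 0], [-0.0096, -0.0003, 0], [-0.0094, -0.002, 0], [-0.0089, -0.0036, 0], [-0.0081, -0.0051, 0], [-0.0071, -0.0064, 0], [-0.0059, -0.0075, 0], [-0.0045, -0.0085, 0], [-0.003, -0.0091, 0], [-0.0013, -0.0095, 0], [0.0003, -0.0096, 0], [0.002, -0.0094, 0], [0.0036, -0.0089, 0], [0.0051, -0.0081, 0], [0.0064, -0.0071, 0], [0.0075, -0.0059, 0], [0.0085, -0.0045, 0], [0.0091, -0.003, 0], [0.0095, -0.0013, 0], [0.0096, 0.0003, 0], [0.0094, 0.002, 0], [0.0089, 0.0036, 0], [0.0081, 0.0051, 0], [0.0071, 0.0064, 0], [0.0059, 0.0075, 0], [0.0045, 0.0085, 0]]
```

The closed stop is confirmed at tool (0.5401, -0.3279), -22.3°. Opening counter-clockwise, first turn.

```bash
exec 3>/dev/null
python3 -m jog '{"offset":[[0.003,0.0091,0],[0.0013,0.0095,0],[-0.0003,0.0096,0],[-0.002,0.0094,0],[-0.0036,0.0089,0],[-0.0051,0.0081,0]],"yaw":[0,0,0,0,0,0],"jaw":[1,1,1,1,1,1]}' >&3; python3 chk.py &&
python3 -m jog '{"offset":[[-0.0064,0.0071,0],[-0.0075,0.0059,0],[-0.0085,0.0045,0],[-0.0091,0.003,0],[-0.0095,0.0013,0],[-0.0096,-0.0003,0]],"yaw":[0,0,0,0,0,0],"jaw":[1,1,1,1,1,1]}' >&3 && python3 chk.py &&
python3 -m jog '{"offset":[[-0.0094,-0.002,0],[-0.0089,-0.0036,0],[-0.0081,-0.0051,0],[-0.0071,-0.0064,0],[-0.0059,-0.0075,0],[-0.0045,-0.0085,0]],"yaw":[0,0,0,0,0,0],"jaw":[1,1,1,1,1,1]}' >&3 && python3 chk.py &&
python3 -m jog '{"offset":[[-0.003,-0.0091,0],[-0.0013,-0.0095,0],[0.0003,-0.0096,0],[0.002,-0.0094,0],[0.0036,-0.0089,0],[0.0051,-0.0081,0]],"yaw":[0,0,0,0,0,0],"jaw":[1,1,1,1,1,1]}' >&3 && python3 chk.py &&
python3 -m jog '{"offset":[[0.0064,-0.0071,0],[0.0075,-0.0059,0],[0.0085,-0.0045,0],[0.0091,-0.003,0],[0.0095,-0.0013,0],[0.0096,0.0003,0]],"yaw":[0,0,0,0,0,0],"jaw":[1,1,1,1,1,1]}' >&3 && python3 chk.py &&
python3 -m jog '{"offset":[[0.0094,0.002,0],[0.0089,0.0036,0],[0.0081,0.0051,0],[0.0071,0.0064,0],[0.0059,0.0075,0],[0.0045,0.0085,0]],"yaw":[0,0,0,0,0,0],"jaw":[1,1,1,1,1,1]}' >&3 && python3 chk.py
```

```text
21.23 ang 37.1 r 55.4 ft -2.1 fr -0.0 w 0.243 [ 0.5332 -0.2736  0.1117]
21.73 ang 97.0 r 55.3 ft -1.5 fr -2.6 w 0.247 [ 0.4822 -0.2521  0.1117]
22.23 ang 157.0 r 54.9 ft -1.6 fr -5.1 w 0.246 [ 0.4384 -0.2855  0.1116]
22.73 ang -143.0 r 54.8 ft -2.2 fr -4.6 w 0.248 [ 0.4453 -0.34    0.1116]
23.23 ang -83.2 r 54.9 ft -2.1 fr -3.6 w 0.248 [ 0.4955 -0.3616  0.1116]
23.73 ang -23.8 r 55.2 ft -2.0 fr 0.1 w 0.244 [ 0.5395 -0.3293  0.1117]
```

One full turn is done, with consistent tracking. Second turn.

```bash
exec 3>/dev/null
python3 -m jog '{"offset":[[0.003,0.0091,0],[0.0013,0.0095,0],[-0.0003,0.0096,0],[-0.002,0.0094,0],[-0.0036,0.0089,0],[-0.0051,0.0081,0]],"yaw":[0,0,0,0,0,0],"jaw":[1,1,1,1,1,1]}' >&3; python3 chk.py &&
python3 -m jog '{"offset":[[-0.0064,0.0071,0],[-0.0075,0.0059,0],[-0.0085,0.0045,0],[-0.0091,0.003,0],[-0.0095,0.0013,0],[-0.0096,-0.0003,0]],"yaw":[0,0,0,0,0,0],"jaw":[1,1,1,1,1,1]}' >&3 && python3 chk.py &&
python3 -m jog '{"offset":[[-0.0094,-0.002,0],[-0.0089,-0.0036,0],[-0.0081,-0.0051,0],[-0.0071,-0.0064,0],[-0.0059,-0.0075,0],[-0.0045,-0.0085,0]],"yaw":[0,0,0,0,0,0],"jaw":[1,1,1,1,1,1]}' >&3 && python3 chk.py &&
python3 -m jog '{"offset":[[-0.003,-0.0091,0],[-0.0013,-0.0095,0],[0.0003,-0.0096,0],[0.002,-0.0094,0],[0.0036,-0.0089,0],[0.0051,-0.0081,0]],"yaw":[0,0,0,0,0,0],"jaw":[1,1,1,1,1,1]}' >&3 && python3 chk.py &&
python3 -m jog '{"offset":[[0.0064,-0.0071,0],[0.0075,-0.0059,0],[0.0085,-0.0045,0],[0.0091,-0.003,0],[0.0095,-0.0013,0],[0.0096,0.0003,0]],"yaw":[0,0,0,0,0,0],"jaw":[1,1,1,1,1,1]}' >&3 && python3 chk.py &&
python3 -m jog '{"offset":[[0.0094,0.002,0],[0.0089,0.0036,0],[0.0081,0.0051,0],[0.0071,0.0064,0],[0.0059,0.0075,0],[0.0045,0.0085,0],[0,0,0],[0,0,0],[0,0,0]],"yaw":[0,0,0,0,0,0,0,0,0],"jaw":[1,1,1,1,1,1,1,1,1]}' >&3 && python3 chk.py
```

```text
24.23 ang 37.1 r 55.4 ft -1.5 fr -0.0 w 0.245 [ 0.5332 -0.2736  0.1117]
24.73 ang 97.1 r 55.3 ft -1.7 fr -3.3 w 0.247 [ 0.4822 -0.2522  0.1117]
25.23 ang 157.0 r 54.9 ft -1.7 fr -4.8 w 0.246 [ 0.4384 -0.2855  0.1117]
25.73 ang -143.0 r 54.8 ft -1.4 fr -4.4 w 0.248 [ 0.4453 -0.34    0.1116]
26.23 ang -83.2 r 54.9 ft -1.5 fr -4.3 w 0.245 [ 0.4955 -0.3616  0.1116]
26.98 ang -22.7 r 55.2 ft 0.7 fr 2.1 w 0.244 [ 0.5399 -0.3283  0.1117]
```

```bash
python3 -m jog '{"offset":[[0.0002,0.0004,0],[0,0,0],[0,0,0],[0,0,0],[0,0,0]],"yaw":[0,0,0,0,0],"jaw":[1,1,1,1,1]}' >/dev/null; python3 chk.py
python3 - <<'E'
from h import *
p=manip.camera('scene'); cv2.imwrite('pics/end.png',cv2.resize(p['frame'][60:310,60:400,::-1],(680,500)))
print([(round(d['score'],2),np.round(d['at'],3).tolist()) for n in('module','handle','tape','driver','flux') for d in manip.tip_of(p,n)])
E
```

```text
27.4 ang -22.7 r 55.2 ft 0.1 fr 0.8 w 0.244 [ 0.5399 -0.3283  0.1118]
[(0.96, [0.615, 0.238, 0.009]), (0.93, [0.488, 0.015, 0.01]), (0.91, [0.499, 0.062, 0.01]), (0.65, [0.378, 0.235, 0.006]), (0.57, [0.481, -0.044, 0.007]), (0.38, [0.486, -0.31, 0.074]), (0.43, [0.541, -0.329, 0.103]), (0.42, [0.482, 0.356, -0.002]), (0.73, [0.517, -0.153, -0.001]), (0.71, [0.681, -0.258, 0.002]), (0.68, [0.398, -0.131, -0.004])]
```

View pics/end.png

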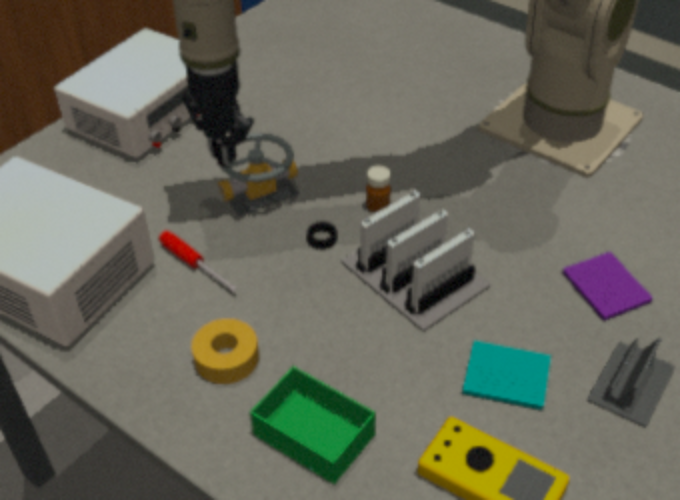

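The final picture shows the module in the rack at (390,225), the gripper on the handle at (225,150), the cradle empty and everything else in place.

```bash
python3 -c "from workcell import manip; print(manip.hand_in())"
```

```text
the job is handed in; nothing more can be done
None
```

The module stands fully seated in the empty slot and released; the valve was closed to its stop, opened two full turns to within about 0.4°, and the job was handed in at about 27 s with the gripper still holding the handle.

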